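# Pin back the sprung belt tensioner

### The arm

A 6-joint arm with a two-finger parallel gripper is mounted at the origin on the work surface. World frame = base frame: x ahead of the robot, y to its left, z up, the work surface at z = 0. Lengths are in mm, angles in rad, forces in N, time in s.
With the tool pointing down it reaches from about 325 to 1000 mm from the base axis. Payload 5.1 kg.
Tool frame: the origin (TCP) lies midway between the tips of the shut fingers; the grasp point (between the pads) lies 19 mm behind it (ctrl.grip_point_offset is the distance from the TCP to the grasp point, in mm); y points along the fingers, z is the direction in which the jaws open and shut, and the axes are right-handed (so a half turn about y gives the same grasp; the last joint's range is limited). The gripper opens to 85 mm and grips with 20 to 120 N. Pads are 22 mm wide; open, the fingers measure 114 mm over their backs; the gripper's body (76 mm by 85 mm) begins 54 mm behind the grasp point. The pads swing forward as they close: fully open they stand 13 mm farther back than shut.
Start: joints at [1.052, 0.124, 1.65, -0, 1.367, -0.083], TCP at [274.407, 589.225, 231.322] pointing down, gripper open.
Joint ranges: [-2.61, 2.61], [-1.02, 2.33], [0.03, 2.71], [-1.35, 4.49], [0.32, 2.68], [-2.91, 2.91]. Speed limits (rad/s): [2.57, 2.57, 3.14, 3.14, 3.14, 3.14].

### API

Orientations are given as a rotation vector (axis times angle).
In Python, from station import ctrl, get_image, sign_off gives the robot as it stands.
- The arm moves only by the tool servo_tool, never from a script. Its argument "increments" is a list of rows, each a list of 7 numbers: the turn, a rotation vector about the tool's x, y, z in rad, then the shift along the tool's x, y, z in m, then the gripper's target within -1 to 1 (shut at 1, half-way at 0, fully open at -1). A call has 1 to 8 rows; each row is the pose to reach, as a shift and turn from the pose commanded when the call began, along the tool's axes at that moment; what a row does not reach only later rows make up. A row lasts 1/8 s, in which the tool goes at most 62.5 mm and 10.7 degrees, less where a joint would pass 70% of its speed; a pose out of reach is approached as far as the arm can. A call with a gripper value outside its range is refused whole. The fingers move at their own pace and stop on an object; "grip_force" is the grip in N (left out, the last holds). Time passes only in rows, so rows that repeat a pose let the fingers close. It gives the time, the measured TCP pose, the force and the opening at its end, in the units of the state.
- ctrl.read_state(): the state, without advancing time (a new reading comes with each control period).
- get_image(name): name is "scene" or "side" or "wrist"; returns a dict with "pixels" (480x640x3 uint8, red, green, blue), "depth" (480x640 float32, mm along the optical axis (not along the pixel's ray), 0 where there is no reading), "intrinsics" (3x3 intrinsics, pixels), "rvec" (rotation vector, rad) and "tvec" (3), from world to camera coordinates, as OpenCV has them. Camera axes: x right, y down, z forward; pixel columns grow to the right and rows downward; lengths in mm; the calibration is good to about 2 mm. A picture is of the moment at which its call begins.
- sign_off(): hands the job in, once; it reports no verdict.
The state is a dict: "t": time; "joint_positions": joint angles; "joint_velocities": joint speeds; "effort": joint torques, N m; "tcp_pos": TCP position; "orientation": TCP orientation; "contact_force": force on the tool from outside, world axes, zero at the start; "moment": the same for the moment, N m; "gripper_width": finger opening in mm.
Only numpy, scipy, OpenCV 4.12 (cv2) and the standard library are available. Lean on these libraries where they do the work, as an engineer would, in place of code of your own. Each camera call takes 0.05 s, during which the arm holds its last target.

### The job

The belt is off this drive and the sprung tensioner has to be locked back before a new one goes on. Take the locking pin from its stand, put it through the hole in the tensioner's lug, and use it to swing the lug counter-clockwise (seen from above) against the spring, feeling along the steel quadrant underneath with light pressure until the pin drops into the quadrant's hole. Push it fully home, and let go so that it holds the tensioner by itself. Work gently, never jamming the pin (no more than 80 N on it, all contacts together), and leave the other things on the bench alone.

Things in the scene. Friction and masses are not known exactly. Their poses are not given: they have to be found in the camera images.
- pin_head (a point): Centre of the loose steel locking pin's grip, z up the pin, x and y square to the grip's sides. Pin, from its foot: round shaft 12 mm in diameter, 33 mm long, its end tapered to 7 mm over 3 mm; round collar 22 mm wide, 4 mm thick; square grip 16 x 16 x 36 mm. This point is 55 mm above the foot, 18 mm above the collar's top. 60 to 130 g. Starts upright in the stand.
- pin_tip (a point): Centre of the locking pin's foot (its lowest point).
- pin_stand: Grey fixed block 60 x 60 x 40 mm with a 17 mm hole in which the pin stands, its collar resting on the block's top. Origin at the centre of its underside.
- lug_hole (a point): Centre of the hole in the tensioner's lug, level with the lug's top face; it turns with the arm, 50 mm from the pivot axis. The lug is a square steel tab 34 x 32 mm, 12 mm thick, sticking out of the sprung arm; hole 13.8 mm wide, right through, 2 mm chamfer. The quadrant's flat top is 13 mm below this point (1 mm below the lug).
- pivot (a point): Point on the tensioner's vertical pivot axis, level with the quadrant's top (36 mm above the bench). The dark steel lock quadrant under the lug is 24 mm thick, with one through hole 50 mm from the axis, 13.8 mm wide, 1.5 mm chamfer. It is clamped differently on each unit, unmeasured: its hole meets the lug's at an arm angle between 0.6 and 1.15 rad; seen from above while the lug is at rest.
- tension_arm (a joint): Angle of the sprung arm in rad: 0 at rest on its stop, growing counter-clockwise seen from above, 1.35 at its other stop. The spring returns it: about 2.5 N at the lug's hole starts it, about 6 N holds it at 1 rad; friction of the pin in the lug carries part of a light push down. The black tension wheel, 58 mm wide, rides off-centre on the arm on the side away from the lug, its top 25 mm above the lug's face.
- plate: Fixed aluminium drive plate 210 x 220 x 12 mm flat on the bench; it carries the tensioner, the quadrant and two toothed pulleys. Origin on its underside straight below the pivot; x points from the pivot to between the pulleys. With the pin home, its collar lies on the lug and its foot is 20 mm below the quadrant's top, 16 mm above the bench.
- parts_bin: Bystander: blue open bin 100 x 100 x 45 mm, on the other side of the plate from the pin's stand. Origin at the centre of its underside.
- spanner: Bystander: steel spanner 170 mm long lying flat on the bench beside the plate.
- grease_can: Bystander: upright metal can 56 mm in diameter, 85 mm tall. Origin at the centre of its underside.

How it is judged:
By the outcome, as a careful person would: the job done as asked, in the order asked, and still so for the second after the job is handed in, with the robot touching nothing.
It also fails if it takes over 64 s, if anything falls off the work surface, if the arm or the gripper's body presses on something with over 40 N, if the wrist force passes 120 N, or if a joint passes its speed limit or range.

## Working session

There is one attempt and no reset: what is moved stays moved. The work goes in short steps, Python scripts to look and compute and a tool call to move; the robot and the scene stay as the last step left them, time stands still between calls to the robot, and variables do not carry over. Pictures are saved under pics/ and viewed, and the job is handed in when it is done.

Besides the shell and the picture viewer there is one more tool, called after "Emit:" as name([rows], argument=value, ...), one row to a line, values as JSON. servo_tool: Moves the arm, as the interface text tells. Its arguments: {"type":"object","properties":{"increments":{"type":"array"},"grip_force":{"type":"number"}},"required":["increments"]}

```bash
ls; mkdir -p pics; cat > h.py <<'E'
import numpy as np, cv2
from station import ctrl, get_image
def snap(name, fn):
    d=get_image(name); cv2.imwrite('pics/'+fn+'.png', cv2.cvtColor(d['pixels'],cv2.COLOR_RGB2BGR)); np.savez('pics/'+fn+'.npz',**{k:np.array(v) for k,v in d.items()}); return d
def load(fn): return dict(np.load('pics/'+fn+'.npz'))
def ray(d,u,v):
    R=cv2.Rodrigues(np.array(d['rvec'],float).reshape(3))[0]; t=np.array(d['tvec'],float).reshape(3)
    c=-R.T@t; r=R.T@np.linalg.inv(d['intrinsics'])@np.array([u,v,1.]); return c,r
def onz(d,u,v,z):
    c,r=ray(d,u,v); return c+r*(z-c[2])/r[2]
def bydepth(d,u,v):
    c,r=ray(d,u,v); return c+r*float(d['depth'][int(round(v)),int(round(u))])
def tri(obs):
    A=np.zeros((3,3));b=np.zeros(3)
    for d,u,v in obs:
        c,r=ray(d,u,v); r=r/np.linalg.norm(r); P=np.eye(3)-np.outer(r,r); A+=P;b+=P@c
    x=np.linalg.solve(A,b); return x,[float(np.linalg.norm((np.eye(3)-np.outer(r,r)/(r@r))@(x-c))) for c,r in [ray(*o) for o in obs]]
def proj(d,p):
    q,_=cv2.projectPoints(np.array([p],float),np.array(d['rvec'],float),np.array(d['tvec'],float),np.array(d['intrinsics'],float),None); return q.ravel()
E
python3 - <<'E'
from h import *
print(ctrl.read_state()); print(ctrl.grip_point_offset)
for n in ('scene','side','wrist'):
    d=snap(n,n+'0'); c,_=ray(d,320,240); print(n,c, d['intrinsics'][0,0])
E
```

```text
pics
{'t': 0.0, 'joint_positions': array([ 1.05238835e+00,  1.24511509e-01,  1.65170365e+00,  1.72756455e-05,
        1.36746842e+00, -8.26056031e-02]), 'joint_velocities': array([ 0.00101051,  0.00116119,  0.00052585,  0.00023944, -0.00058822,
        0.0009159 ]), 'effort': array([-2.54585548e-04, -4.23623300e+01, -3.65452015e+01, -1.22716997e-04,
        6.70347727e-03,  2.75356655e-06]), 'tcp_pos': array([274.1093239 , 588.69776816, 230.03133256]), 'orientation': array([-1.54563783,  0.34238623, -0.34138187]), 'contact_force': array([0.20951653, 0.07094916, 0.468565  ]), 'moment': array([ 0.04398888, -0.03509737,  0.03508435]), 'gripper_width': 85.1087065493006}
18.700000000000003
scene [1082.34808869  461.04845887  755.47607615] 528.0917330128214
side [ 162.50610046 -767.34912308  746.48305302] 578.1629187011599
wrist [212.04761681 617.94924975 372.60011093] 387.1614445808776
```

View pics/scene0.png

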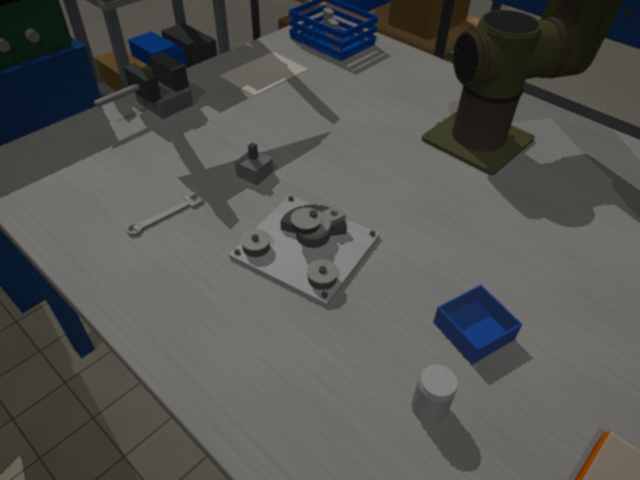

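View pics/side0.png

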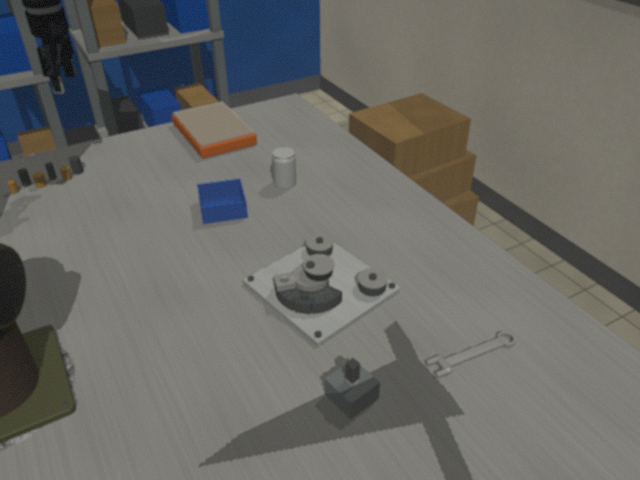

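View pics/wrist0.png

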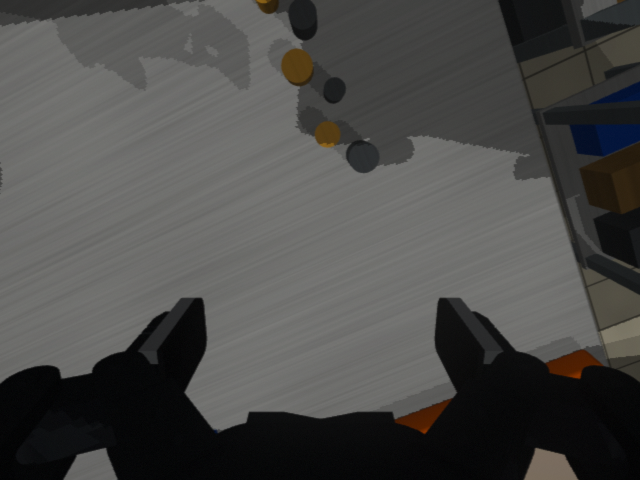

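Scene view: pin and stand near (254,160), tensioner around (310,225), lug about (335,214), bin (478,322), can (436,392). In the side view the pin is at (351,370) and the lug at (287,283). I'll zoom in next.

```bash
python3 - <<'E'
from h import *
def crop(fn,x0,y0,w,h,s,o):
    im=cv2.imread(f'pics/{fn}.png')[y0:y0+h,x0:x0+w]; im=cv2.convertScaleAbs(im,alpha=1.7); cv2.imwrite(f'pics/{o}.png',cv2.resize(im,None,fx=s,fy=s,interpolation=cv2.INTER_CUBIC))
crop('scene0',220,135,170,170,3.5,'c_scene')
crop('side0',230,220,200,200,3,'c_side')
s,d=load('scene0'),load('side0')
for fn,pts in (('scene0',[(253,148),(254,160),(333,213),(308,214),(255,240),(322,270)]),('side0',[(351,364),(340,372),(284,281),(312,265),(372,275),(319,241)])):
    q=load(fn)
    for p in pts: print(fn,p,bydepth(q,*p).round(1))
E
```

```text
scene0 (253, 148) [ 487.1 -281.3   76.6]
scene0 (254, 160) [ 488.5 -279.7   46.2]
scene0 (333, 213) [489.6 -43.   42. ]
scene0 (308, 214) [547.  -56.8  67.9]
scene0 (255, 240) [648.  -98.1  40.5]
scene0 (322, 270) [614.1  44.1  40.7]
side0 (351, 364) [ 477.9 -291.6   78.6]
side0 (340, 372) [ 473.8 -267.7   38.2]
side0 (284, 281) [495.  -31.8  36.1]
side0 (312, 265) [542.  -55.1  71.8]
side0 (372, 275) [ 642.2 -103.4   40.4]
side0 (319, 241) [606.4  33.9  42.7]
```

View pics/c_scene.png

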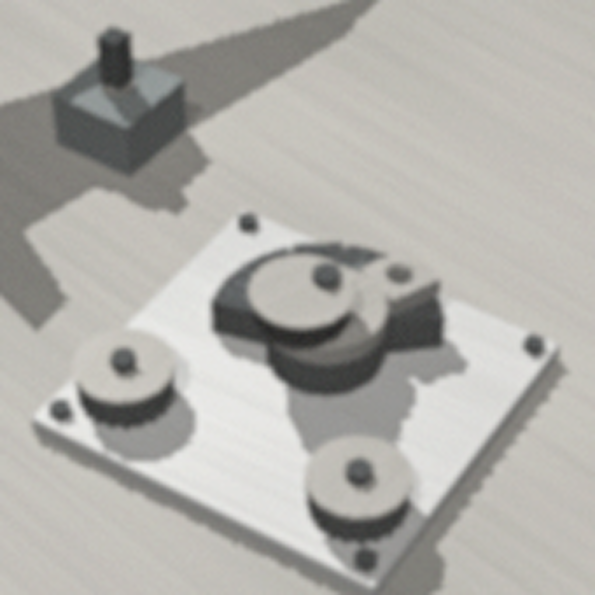

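View pics/c_side.png

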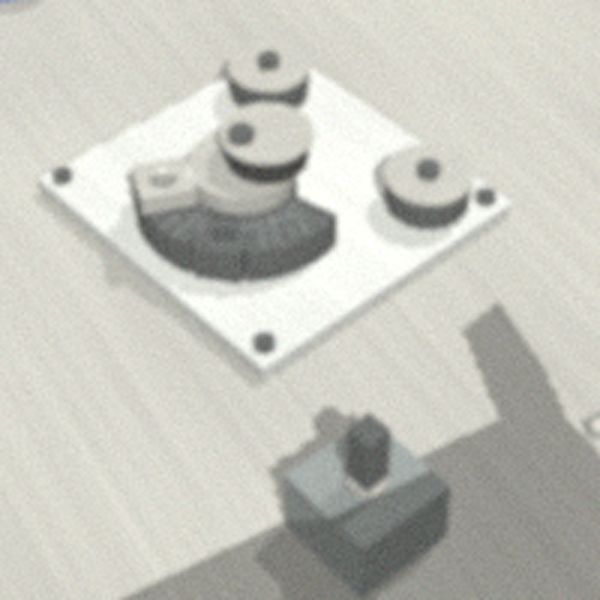

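Pin is at about (483,-286) and the lug hole at about (490,-38). The quadrant hole shows in the side view near (306,298). I'll move the wrist over them for better views.

```bash
python3 - <<'E'
from h import *
d=load('side0'); print('qhole',onz(d,305.7,297.7,36), 'lug', onz(d,284.5,280.5,49), onz(load('scene0'),334,213,49))
s=ctrl.read_state(); R=cv2.Rodrigues(s['orientation'])[0]; print(R.round(3))
w=load('wrist0'); Rc=cv2.Rodrigues(w['rvec'])[0]; c,_=ray(w,320,240)
print('cam in tool: pos',(R.T@(c-s['tcp_pos'])).round(1),'\n',(R.T@Rc.T).round(3))
p=np.array([520,-165,270.]); print('shift tool to', R.T@(p-s['tcp_pos']))
E
```

```text
qhole [508.4470988  -91.41535163  36.        ] lug [490.38887013 -44.41792256  49.        ] [494.00714096 -36.63575556  49.        ]
[[ 0.907 -0.001  0.422]
 [-0.422 -0.001  0.907]
 [-0.    -1.    -0.002]]
cam in tool: pos [-6.860e+01 -1.423e+02 -1.000e-01] 
 [[-0.001  0.962  0.274]
 [-0.    -0.274  0.962]
 [ 1.     0.001  0.   ]]
shift tool to [ 541.06749135  -38.82053716 -579.64326546]
```

Emit:
servo_tool([
  [0, 0, 0, 0.04, 0, -0.043, -1],
  [0, 0, 0, 0.08, 0, -0.086, -1],
  [0, 0, 0, 0.12, 0, -0.129, -1],
  [0, 0, 0, 0.16, 0, -0.172, -1],
  [0, 0, 0, 0.2, 0, -0.215, -1],
  [0, 0, 0, 0.24, 0, -0.258, -1],
  [0, 0, 0, 0.28, 0, -0.301, -1],
  [0, 0, 0, 0.32, 0, -0.344, -1],
])

```text
t: 1.15
tcp_pos: [419.3, 140.5, 231.2]
orientation: [-1.544, 0.341, -0.342]
contact_force: [0.3, -0.7, 0.0]
gripper_width: 85.5
```

Emit:
servo_tool([
  [0, 0, 0, 0.04, 0, -0.043, -1],
  [0, 0, 0, 0.08, 0, -0.086, -1],
  [0, 0, 0, 0.12, 0, -0.129, -1],
  [0, 0, 0, 0.134, 0, -0.144, -1],
  [0, 0, 0, 0.134, 0, -0.144, -1],
  [0, 0, 0, 0.134, 0, -0.144, -1],
])

```text
t: 1.9
tcp_pos: [479.6, -44.2, 231.0]
orientation: [-1.543, 0.342, -0.341]
contact_force: [0.3, 0.0, -0.1]
gripper_width: 85.3
```

```bash
python3 - <<'E'
from h import *
snap('wrist','w1'); print(ctrl.read_state())
E
```

```text
{'t': 1.95, 'joint_positions': array([-2.02906979e-01, -2.59889901e-01,  2.01452087e+00,  2.83977120e-04,
        1.38735386e+00, -1.33908910e+00]), 'joint_velocities': array([ 0.00743802, -0.00373516,  0.00053005, -0.00328281,  0.00083567,
       -0.00244598]), 'effort': array([-4.63616559e-01, -2.45339745e+01, -3.68236685e+01, -1.61757966e-02,
       -4.94893058e-03,  2.69277960e-03]), 'tcp_pos': array([479.65250706, -43.88169789, 231.1468466 ]), 'orientation': array([-1.54350667,  0.34119919, -0.3405729 ]), 'contact_force': array([-0.38073492,  0.53470761,  1.08647257]), 'moment': array([0.00826958, 0.01927253, 0.00923897]), 'gripper_width': 85.19620829271972}
```

View pics/w1.png

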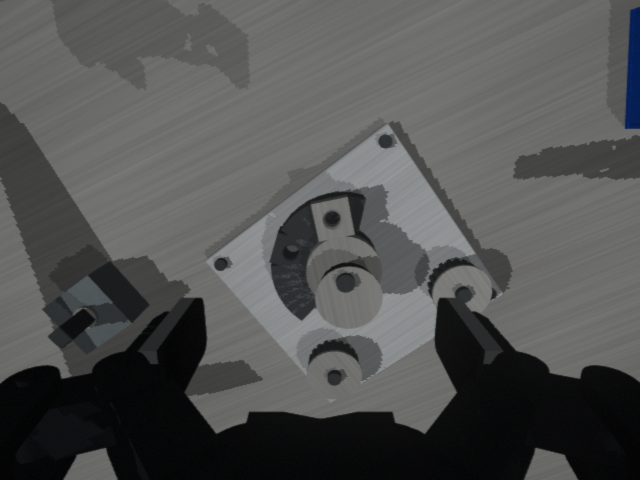

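Wrist view: lug hole at (332,218), quadrant hole at (292,251), wheel bolt (345,282), pin at about (85,318). I'll take a second view shifted toward the pin for triangulation.

Emit:
servo_tool([
  [0, 0, 0, 0.025, 0, -0.05, -1],
  [0, 0, 0, 0.05, 0, -0.1, -1],
  [0, 0, 0, 0.05, 0, -0.13, -1],
  [0, 0, 0, 0.05, 0, -0.13, -1],
  [0, 0, 0, 0.05, 0, -0.13, -1],
])

```text
t: 2.58
tcp_pos: [470.6, -182.5, 231.4]
orientation: [-1.543, 0.341, -0.341]
contact_force: [0.1, 1.0, 0.6]
gripper_width: 85.2
```

```bash
python3 - <<'E'
from h import *
d=snap('wrist','w2'); print(ctrl.read_state()['tcp_pos'])
im=cv2.convertScaleAbs(cv2.imread('pics/w2.png'),alpha=1.7); cv2.imwrite('pics/w2b.png',im)
def crop(fn,x0,y0,w,h,s,o):
    im=cv2.imread(f'pics/{fn}.png')[y0:y0+h,x0:x0+w]; im=cv2.convertScaleAbs(im,alpha=1.7); cv2.imwrite(f'pics/{o}.png',cv2.resize(im,None,fx=s,fy=s,interpolation=cv2.INTER_CUBIC))
crop('w1',250,180,150,150,4,'c_w1')
E
```

```text
[ 470.71332201 -182.3892249   231.35565896]
```

View pics/w2b.png

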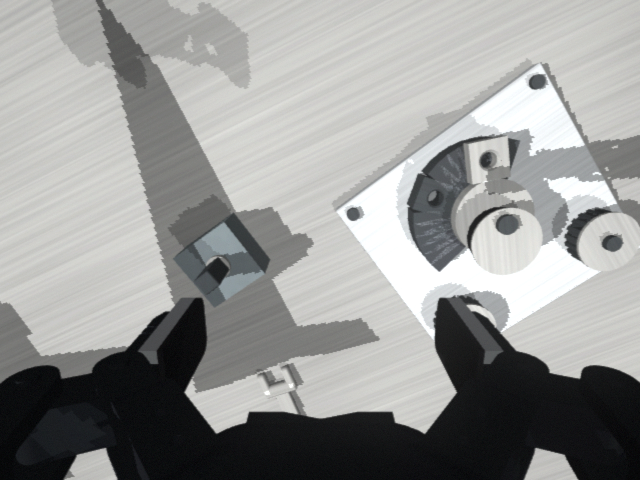

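View pics/c_w1.png

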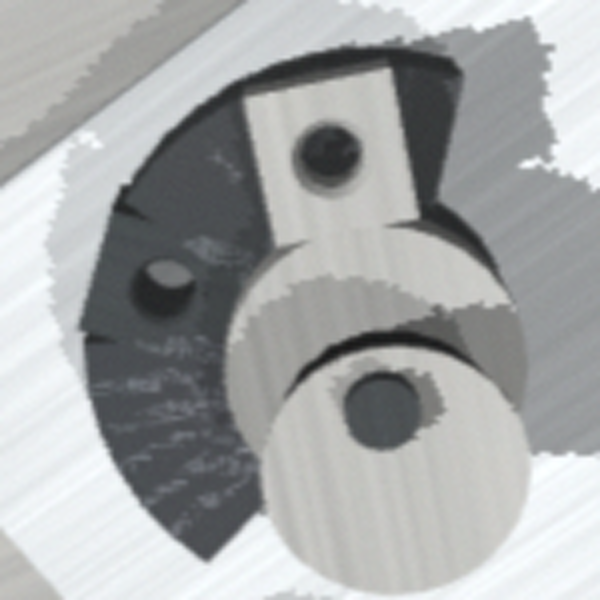

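```bash
python3 - <<'E'
from h import *
def crop(fn,x0,y0,w,h,s,o):
    im=cv2.imread(f'pics/{fn}.png')[y0:y0+h,x0:x0+w]; im=cv2.convertScaleAbs(im,alpha=1.7); cv2.imwrite(f'pics/{o}.png',cv2.resize(im,None,fx=s,fy=s,interpolation=cv2.INTER_CUBIC))
crop('w2',395,110,150,150,4,'c_w2'); crop('w2',165,200,120,120,5,'c_w2p')
E
```

```text
(no output)
```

View pics/c_w2.png

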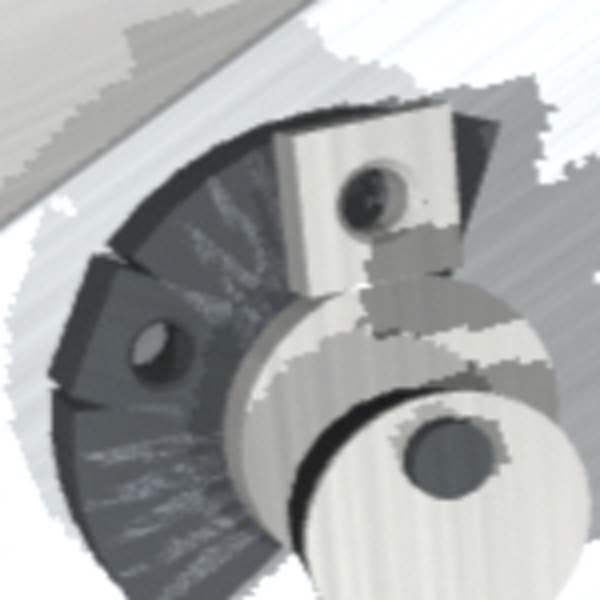

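View pics/c_w2p.png

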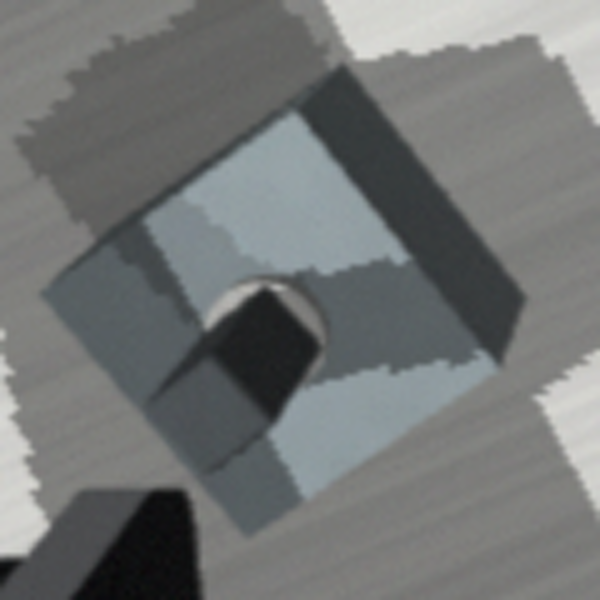

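```bash
python3 - <<'E'
from h import *
a,b=load('w1'),load('w2'); sc,sd=load('scene0'),load('side0')
print('lug',tri([(a,332,219.2),(b,488.2,160)]))
print('q',tri([(a,291,252.3),(b,436,198)]))
L=onz(a,332,219.2,49),onz(b,488.2,160,49);print('lug49',L)
Q=onz(a,291,252.3,36),onz(b,436,198,36);print('q36',Q)
L=np.mean(L,0);Q=np.mean(Q,0)
m=(L+Q)/2;v=(Q-L)[:2];D=np.linalg.norm(v);n=np.array([-v[1],v[0]])/D
for sg in(1,-1):
    P=m[:2]+sg*n*np.sqrt(2500-D*D/4); print('pivot',P, np.arctan2(*(L[:2]-P)[::-1]),np.arctan2(*(Q[:2]-P)[::-1]), 'D',D)
print('wheel bolt',tri([(a,345,282),(b,395+450/4,110+457/4)]))
o=lambda x,y:(165+x/5,200+y/5)
c=[onz(b,*o(*p),80) for p in((148,403),(212,345),(277,420),(210,472))]
print(np.array(c).round(1),np.mean(c,0))
for i in range(4):
    e=c[(i+1)%4]-c[i];print(np.linalg.norm(e[:2]).round(1),np.degrees(np.arctan2(e[1],e[0])).round(1))
s=[onz(b,*o(*p),40) for p in((145,218),(295,110),(500,365),(300,502))]
print(np.array(s).round(1))
print('pin depth',bydepth(b,*o(212,410)),bydepth(b,*o(270,350)))
E
```

```text
lug (array([492.1627819 , -38.5930825 ,  47.86987061]), [0.1667745394017225, 0.16677453940169054])
q (array([507.573972  , -86.50191394,  35.71876402]), [0.14948232473271653, 0.1494823247326063])
lug49 (array([492.07379019, -38.52514295,  49.        ]), array([491.70083073, -38.99539353,  49.        ]))
q36 (array([507.65325728, -86.46021221,  36.        ]), array([507.33605939, -86.5567261 ,  36.        ]))
pivot [540.78483459 -49.20211359] 2.931207161962891 -2.2993665558534198 D 50.23425124445297
pivot [458.59713421 -76.0666238 ] 0.8422260977363726 -0.21038549162690157 D 50.23425124445297
wheel bolt (array([540.42560429, -49.23014833,  72.93248888]), [0.1851573209184659, 0.1851573209184902])
[[ 476.  -297.6   80. ]
 [ 471.6 -283.2   80. ]
 [ 487.5 -280.    80. ]
 [ 490.9 -294.5   80. ]] [ 481.48226513 -288.79899653   80.        ]
15.1 107.1
16.2 11.4
14.9 -76.5
15.3 -168.1
[[ 453.8 -299.8   40. ]
 [ 447.5 -265.6   40. ]
 [ 505.9 -254.6   40. ]
 [ 514.7 -301.3   40. ]]
pin depth [ 481.25098011 -288.3752734    80.79457203] [ 480.33236343 -282.3746233    62.34842491]
```

The pivot comes out at (540.8,-49.2) and agrees with the wheel bolt. The lug hole is at 2.93 rad about the pivot and the quadrant hole at 3.98, so I expect engagement near 1.05 rad. The pin is at about (481.5,-288.8) with the grip turned about 13°. I'm going above the pin.

Emit:
servo_tool([
  [0, -0.15, 0, 0.025, 0, -0.045, -1],
  [0, -0.3, 0, 0.05, 0, -0.09, -1],
  [0, -0.45, 0, 0.055, 0.04, -0.092, -1],
  [0, -0.6, 0, 0.055, 0.08, -0.092, -1],
  [0, -0.661, 0, 0.055, 0.08, -0.092, -1],
  [0, -0.661, 0, 0.055, 0.08, -0.092, -1],
  [0, -0.661, 0, 0.055, 0.08, -0.092, -1],
])

```text
t: 3.5
tcp_pos: [482.3, -289.9, 152.3]
orientation: [-1.565, -0.178, 0.176]
contact_force: [-0.5, -0.8, 0.7]
gripper_width: 85.2
```

```bash
python3 - <<'E'
from h import *
d=snap('wrist','w3'); s=ctrl.read_state(); print(s['tcp_pos'],s['joint_positions'].round(2)); print(cv2.Rodrigues(s['orientation'])[0].round(3))
im=cv2.convertScaleAbs(cv2.imread('pics/w3.png'),alpha=1.7); cv2.imwrite('pics/w3b.png',im)
E
```

```text
[ 482.24718239 -290.1508686   152.39276874] [-0.64 -0.01  1.92  0.    1.22 -2.43]
[[ 0.975  0.002 -0.224]
 [ 0.224 -0.001  0.975]
 [ 0.001 -1.    -0.001]]
```

View pics/w3b.png

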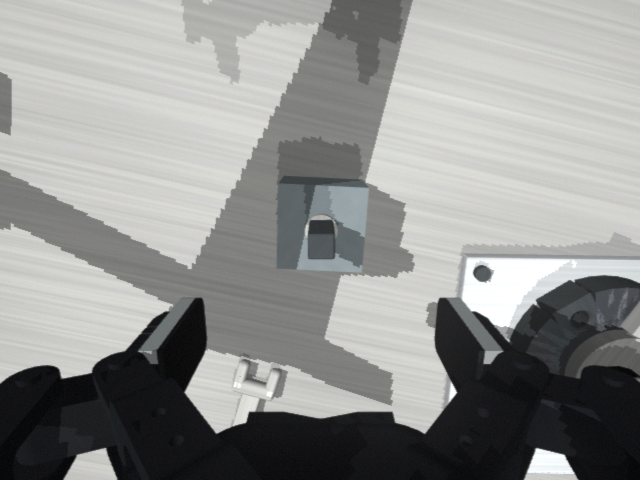

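```bash
python3 - <<'E'
from h import *
im=cv2.imread('pics/w3.png')[195:285,275:370]; cv2.imwrite('pics/c_w3.png',cv2.resize(cv2.convertScaleAbs(im,alpha=1.9),None,fx=6,fy=6,interpolation=cv2.INTER_CUBIC))
E
```

```text
(no output)
```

View pics/c_w3.png

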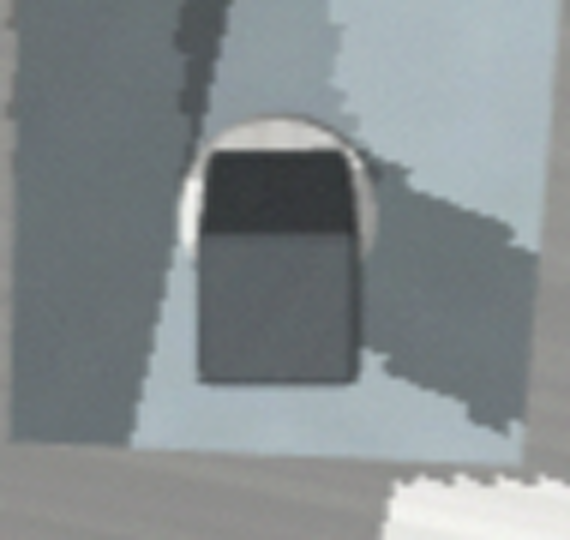

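```bash
python3 - <<'E'
from h import *
d=load('w3');b=load('w2'); o=lambda x,y:(275+(x-2.5)/6,195+(y-2.5)/6); ob=lambda x,y:(165+(x-2)/5,200+(y-2)/5)
ca=[(198,232),(360,234),(358,383),(198,383)]
cb=[(148,403),(212,345),(277,420),(210,472)]
c=[onz(d,*o(*p),80) for p in ca]; print(np.array(c).round(1),np.mean(c,0))
for i in range(4):
    e=c[(i+1)%4]-c[i];print(np.linalg.norm(e[:2]).round(1),np.degrees(np.arctan2(e[1],e[0])).round(1))
print(tri([(d,*o(278.5,308)),(b,*ob(212,410))]))
print('base corners',onz(d,*o(210,152),44),onz(d,*o(347,152),44))
E
```

```text
[[ 475.3 -299.4   80. ]
 [ 472.  -284.3   80. ]
 [ 486.8 -280.9   80. ]
 [ 490.3 -296.1   80. ]] [ 481.10174829 -290.18082195   80.        ]
15.5 102.3
15.1 12.9
15.6 -77.0
15.3 -167.5
(array([ 481.69774187, -290.01282744,   77.54656272]), [0.08441053142230875, 0.08441053142225916])
base corners [ 476.12278149 -299.10437135   44.        ] [ 472.69683891 -284.29828191   44.        ]
```

Pin centre (481.2,-290.2), top about 79 mm, and its yaw matches the tool. I'll descend to TCP z 48 and grip.

Emit:
servo_tool([
  [0, 0, 0, -0.001, 0.04, 0, -1],
  [0, 0, 0, -0.001, 0.08, 0, -1],
  [0, 0, 0, -0.001, 0.104, 0, -1],
  [0, 0, 0, -0.001, 0.104, 0, -1],
  [0, 0, 0, -0.001, 0.104, 0, 0],
], grip_force=60)

```text
t: 4.18
tcp_pos: [481.5, -291.2, 49.0]
orientation: [-1.565, -0.178, 0.175]
contact_force: [-0.1, -0.1, 1.1]
gripper_width: 69.7
```

Emit:
servo_tool([
  [0, 0, 0, 0, 0, 0, 1],
  [0, 0, 0, 0, 0, 0, 1],
  [0, 0, 0, 0, 0, 0, 1],
  [0, 0, 0, 0, 0, 0, 1],
  [0, 0, 0, 0, 0, 0, 1],
  [0, 0, 0, 0, 0, 0, 1],
])

```text
t: 4.92
tcp_pos: [481.0, -291.0, 48.2]
orientation: [-1.564, -0.177, 0.176]
contact_force: [-1.3, 0.2, 5.1]
gripper_width: 15.1
```

Emit:
servo_tool([
  [0, 0, 0, 0, -0.01, 0, 1],
  [0, 0, 0, 0, -0.03, 0, 1],
  [0, 0, 0, 0, -0.06, 0, 1],
  [0, 0, 0, 0, -0.08, 0, 1],
  [0, 0, 0, 0, -0.08, 0, 1],
  [0, 0, 0, 0, -0.08, 0, 1],
])

```text
t: 5.68
tcp_pos: [480.0, -290.2, 126.5]
orientation: [-1.563, -0.176, 0.178]
contact_force: [0.5, 0.5, -1.8]
gripper_width: 15.4
```

```bash
python3 - <<'E'
from h import *
s=ctrl.read_state(); print(s)
for n in('wrist','side','scene'):
    snap(n,n+'4')
sb=load('side4'); p=s['tcp_pos']; u,v=proj(sb,p); print(u,v); u2,v2=proj(load('scene4'),p)
A=cv2.imread('pics/side4.png')[int(v)-40:int(v)+40,int(u)-40:int(u)+40]; B=cv2.imread('pics/scene4.png')[int(v2)-40:int(v2)+40,int(u2)-40:int(u2)+40]
W=cv2.imread('pics/wrist4.png')[180:400,200:440]
cv2.imwrite('pics/c4.png',np.hstack([cv2.resize(cv2.convertScaleAbs(x,alpha=1.8),(400,400),interpolation=cv2.INTER_CUBIC) for x in(A,B)]))
cv2.imwrite('pics/c4w.png',cv2.resize(cv2.convertScaleAbs(W,alpha=1.8),None,fx=2.5,fy=2.5))
E
```

```text
{'t': 5.675, 'joint_positions': array([-6.39609317e-01,  1.84208330e-02,  1.94452419e+00,  1.40432770e-05,
        1.17996805e+00, -2.43557830e+00]), 'joint_velocities': array([0.00078409, 0.01399338, 0.01400479, 0.00126286, 0.00092423,
       0.00032831]), 'effort': array([-5.64951802e-05, -3.63405812e+01, -3.54288661e+01,  3.83470672e-05,
       -2.62265542e-02,  7.30495600e-06]), 'tcp_pos': array([ 479.95512326, -290.24628062,  126.53064568]), 'orientation': array([-1.56264493, -0.17600495,  0.17750793]), 'contact_force': array([ 0.45784899,  0.54606291, -1.8440954 ]), 'moment': array([-0.01594251, -0.06855435,  0.06380642]), 'gripper_width': 15.372052803270018}
352.54165460071187 340.6288331778962
```

View pics/c4.png

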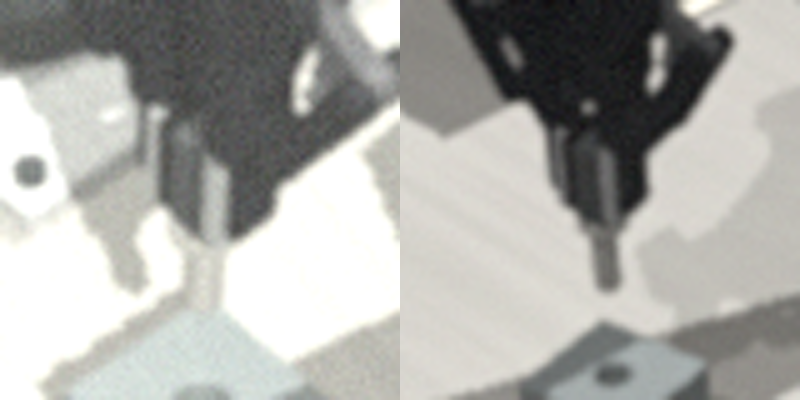

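View pics/c4w.png

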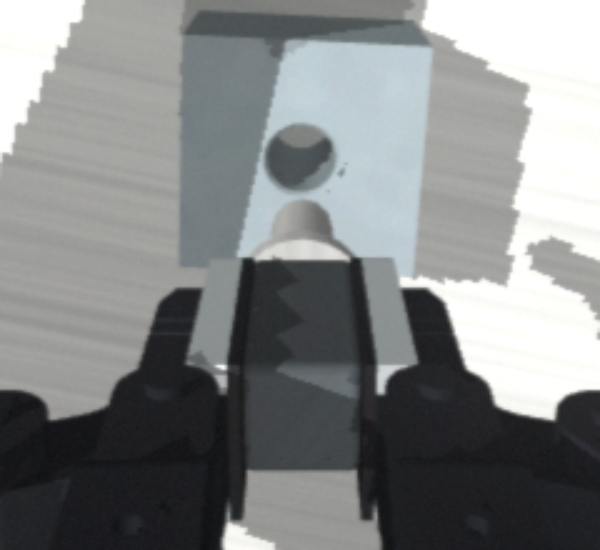

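The pin is held upright, with the shaft visible below the pads. Next I work out the move over the lug.

```bash
cat >> h.py <<'E'
PIV=np.array([540.75,-49.2]); TH0=2.931
def toolshift(target,yaw,tilt=True):
    """shift in tool axes (mm) and rotvec to put TCP at target w/ tool y down and x at yaw"""
    s=ctrl.read_state(); R=cv2.Rodrigues(s['orientation'])[0]
    sh=R.T@(np.array(target)-s['tcp_pos'])
    Rt=np.array([[np.cos(yaw),0,-np.sin(yaw)],[np.sin(yaw),0,np.cos(yaw)],[0,-1,0]])
    return sh.round(2), cv2.Rodrigues(R.T@Rt)[0].ravel().round(4), R.round(4)
E
python3 - <<'E'
from h import *
print(toolshift([492,-38.7,115],-0.21))
w=load('wrist4'); sc=load('scene4')
E
```

```text
(array([ 68.13,  11.18, 242.23]), array([-0.0016,  0.4352, -0.0022]), array([[ 0.9748, -0.0022, -0.2233],
       [ 0.2233,  0.0016,  0.9748],
       [-0.0017, -1.    ,  0.002 ]]))
```

Emit:
servo_tool([
  [0, 0.07, 0, 0.012, 0, 0.04, 1],
  [0, 0.14, 0, 0.024, 0, 0.085, 1],
  [0, 0.22, 0, 0.038, 0, 0.135, 1],
  [0, 0.3, 0, 0.052, 0, 0.185, 1],
  [0, 0.37, 0, 0.063, 0, 0.225, 1],
  [0, 0.435, 0, 0.068, 0, 0.242, 1],
  [0, 0.435, 0, 0.068, 0.005, 0.242, 1],
  [0, 0.435, 0, 0.068, 0.011, 0.242, 1],
])

```text
t: 6.82
tcp_pos: [492.5, -40.0, 115.5]
orientation: [-1.565, 0.165, -0.164]
contact_force: [0.2, -0.7, -0.5]
gripper_width: 14.9
```

Emit:
servo_tool([
  [0, 0, 0, 0, 0, 0, 1],
  [0, 0, 0, 0, 0, 0, 1],
])

```text
t: 7.08
tcp_pos: [492.6, -40.3, 116.1]
orientation: [-1.565, 0.166, -0.165]
contact_force: [0.3, 0.2, -0.9]
gripper_width: 15.2
```

```bash
python3 - <<'E'
from h import *
s=ctrl.read_state(); print(s['tcp_pos'],s['contact_force'],s['moment']); print(toolshift([492,-38.7,105],-0.21))
for n in('wrist','side','scene'): snap(n,n+'5')
p=s['tcp_pos']; L=[]
for n in('side','scene'):
    d=load(n+'5'); u,v=proj(d,p); v+=15; print(n,u,v)
    A=cv2.imread(f'pics/{n}5.png')[int(v)-40:int(v)+40,int(u)-40:int(u)+40]; L.append(cv2.resize(cv2.convertScaleAbs(A,alpha=1.8),(400,400),interpolation=cv2.INTER_CUBIC))
cv2.imwrite('pics/c5.png',np.hstack(L))
W=cv2.imread('pics/wrist5.png')[180:400,200:440]
cv2.imwrite('pics/c5w.png',cv2.resize(cv2.convertScaleAbs(W,alpha=1.8),None,fx=2.5,fy=2.5))
E
```

```text
[492.64452435 -40.25173873 116.13127625] [ 0.32837452  0.1953444  -0.92082274] [0.00261786 0.03641503 0.06024425]
(array([-0.95, 11.13,  1.38]), array([ 0.0001, -0.0008, -0.0003]), array([[ 9.779e-01, -4.000e-04,  2.092e-01],
       [-2.092e-01, -0.000e+00,  9.779e-01],
       [-3.000e-04, -1.000e+00, -1.000e-04]]))
side 282.8438828593793 264.93613222450244
scene 334.5067335413411 200.51589361286318
```

View pics/c5.png

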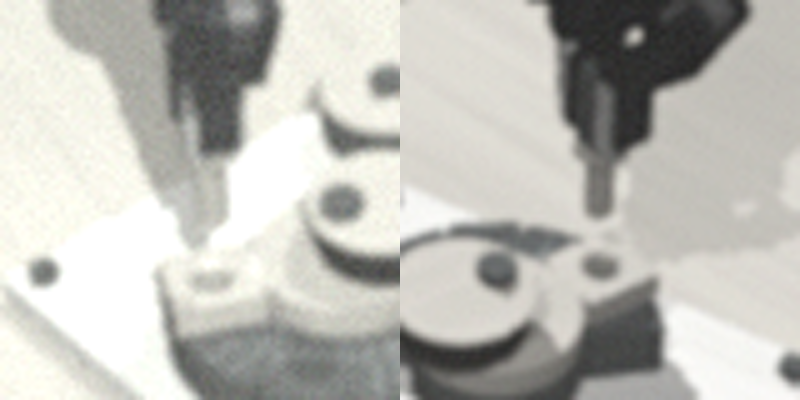

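View pics/c5w.png

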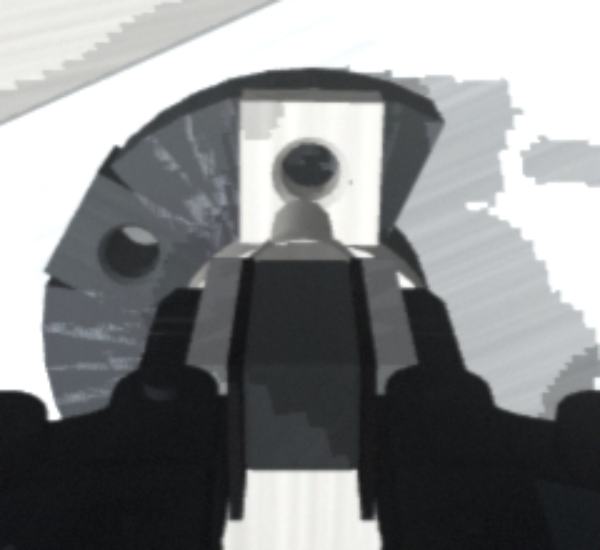

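```bash
python3 - <<'E'
from h import *
d=load('wrist5'); o=lambda x,y:(200+x/2.5,180+y/2.5)
s=ctrl.read_state(); R=cv2.Rodrigues(s['orientation'])[0]
h=onz(d,*o(308,170),49); print('hole',h)
for zf in(75,): 
    e=onz(d,*o(302.5,199),zf); print('foot edge', e, (R.T@(e-s['tcp_pos'])).round(2))
    e=onz(d,*o(302.5,235),zf+8)
print('hole in tool',(R.T@(h-s['tcp_pos'])).round(2))
# silhouettes: foot scene/side
sd,sc=load('side5'),load('scene5')
fo=lambda u,v,x,y:(int(u)-40+x/5,int(v)-40+y/5)
a=fo(282.84,264.94,205,243); b=fo(334.5,200.5,199,213)
print(tri([(sd,*a),(sc,*b)]), tri([(sd,*fo(282.84,264.94,211,281)),(sc,*fo(334.5,200.5,202,264))]))
E
```

```text
hole [491.34859727 -38.28143046  49.        ]
foot edge [488.93050133 -39.10118839  75.        ] [-4.050e+00  4.152e+01  1.000e-02]
hole in tool [-1.87 67.52  1.31]
(array([488.40944523, -43.69795051,  68.30981846]), [0.287067283310379, 0.28706728331049863]) (array([491.20086535, -39.18743809,  45.69882202]), [0.9577554598616569, 0.9577554598615347])
```

The foot is centred laterally in the tool. The hole is about -1.2 mm away along tool x and +1.3 mm along tool z. I'll correct and descend.

Emit:
servo_tool([
  [0, 0, 0, -0.0012, 0, 0.0013, 1],
  [0, 0, 0, -0.0012, 0.012, 0.0013, 1],
  [0, 0, 0, -0.0012, 0.022, 0.0013, 1],
  [0, 0, 0, -0.0012, 0.026, 0.0013, 1],
  [0, 0, 0, -0.0012, 0.029, 0.0013, 1],
  [0, 0, 0, -0.0012, 0.031, 0.0013, 1],
  [0, 0, 0, -0.0012, 0.031, 0.0013, 1],
])

```text
t: 8.1
tcp_pos: [491.9, -38.0, 85.4]
orientation: [-1.565, 0.165, -0.165]
contact_force: [0.7, 0.6, -1.4]
gripper_width: 15.1
```

Emit:
servo_tool([
  [0, 0, 0, 0, 0.001, 0, 1],
  [0, 0, 0, 0, 0.002, 0, 1],
  [0, 0, 0, 0, 0.003, 0, 1],
  [0, 0, 0, 0, 0.003, 0, 1],
])

```text
t: 8.6
tcp_pos: [491.7, -38.0, 82.2]
orientation: [-1.565, 0.165, -0.165]
contact_force: [0.0, 0.2, -0.3]
gripper_width: 14.9
```

Foot is about 8 mm into the lug with no contact force. I'll descend gently to the quadrant.

Emit:
servo_tool([
  [0, 0, 0, 0, 0.001, 0, 1],
  [0, 0, 0, 0, 0.002, 0, 1],
  [0, 0, 0, 0, 0.003, 0, 1],
  [0, 0, 0, 0, 0.003, 0, 1],
])

```text
t: 9.1
tcp_pos: [491.7, -38.0, 79.2]
orientation: [-1.565, 0.165, -0.164]
contact_force: [0.7, -0.4, -1.0]
gripper_width: 15.3
```

Emit:
servo_tool([
  [0, 0, 0, 0, 0.001, 0, 1],
  [0, 0, 0, 0, 0.0015, 0, 1],
  [0, 0, 0, 0, 0.002, 0, 1],
  [0, 0, 0, 0, 0.002, 0, 1],
])

```text
t: 9.6
tcp_pos: [491.8, -38.0, 77.3]
orientation: [-1.565, 0.165, -0.165]
contact_force: [0.3, -0.1, -0.7]
gripper_width: 14.9
```

Emit:
servo_tool([
  [0, 0, 0, 0, 0.0005, 0, 1],
  [0, 0, 0, 0, 0.001, 0, 1],
  [0, 0, 0, 0, 0.001, 0, 1],
])

```text
t: 9.98
tcp_pos: [492.0, -38.1, 77.1]
orientation: [-1.565, 0.165, -0.165]
contact_force: [-2.6, 0.1, 5.3]
gripper_width: 14.9
```

Emit:
servo_tool([
  [0, 0, 0, 0, 0.0005, 0, 1],
  [0, 0, 0, 0, 0.001, 0, 1],
  [0, 0, 0, 0, 0.001, 0, 1],
])

```text
t: 10.35
tcp_pos: [492.2, -38.1, 77.0]
orientation: [-1.565, 0.165, -0.165]
contact_force: [-4.0, 0.5, 10.4]
gripper_width: 15.2
```

Contact with the quadrant at TCP z 77.1, as expected, at roughly 6 N per mm. I'll start the sweep along the 50 mm arc, turning the tool with the lug under light pressure.

Emit:
servo_tool([
  [0, -0.05, 0, 0.0001, -0.0003, -0.0025, 1],
  [0, -0.1, 0, 0.0003, -0.0003, -0.005, 1],
  [0, -0.15, 0, 0.0006, -0.0003, -0.0075, 1],
  [0, -0.2, 0, 0.001, -0.0003, -0.0099, 1],
  [0, -0.25, 0, 0.0016, -0.0003, -0.0124, 1],
  [0, -0.3, 0, 0.0022, -0.0003, -0.0148, 1],
  [0, -0.3, 0, 0.0022, -0.0003, -0.0148, 1],
])

```text
t: 11.22
tcp_pos: [491.2, -51.0, 77.0]
orientation: [-1.565, -0.07, 0.07]
contact_force: [-4.0, 8.2, 10.8]
gripper_width: 15.0
```

```bash
cat > st.py <<'E'
from h import *
s=ctrl.read_state(); R=cv2.Rodrigues(s['orientation'])[0]
p=s['tcp_pos']-0.5*R[:,0]; v=p[:2]-PIV
print('phi',(np.arctan2(v[1],v[0])%(2*np.pi))-TH0,'r',np.linalg.norm(v),'z',p[2],'yaw',np.arctan2(R[1,0],R[0,0])+.2104,'tool y',R[:,1].round(4))
print('F tool',(R.T@s['contact_force']).round(1),'M tool',(R.T@s['moment']).round(2),'t',s['t'])
E
python3 st.py
```

```text
phi 0.2484011598600424 r 50.120056475111234 z 77.02926594504342 yaw 0.29981365910690455 tool y [-2.0e-04  4.8e-03 -1.0e+00]
F tool [ -3.2 -10.8   8.5] M tool [ 1.74 -0.02  0.71] t 11.225
```

Emit:
servo_tool([
  [0, -0.05, 0, 0.0001, 0, -0.0025, 1],
  [0, -0.1, 0, 0.0003, 0, -0.005, 1],
  [0, -0.15, 0, 0.0006, 0, -0.0075, 1],
  [0, -0.2, 0, 0.001, 0, -0.0099, 1],
  [0, -0.25, 0, 0.0016, 0, -0.0124, 1],
  [0, -0.3, 0, 0.0022, 0, -0.0148, 1],
  [0, -0.35, 0, 0.003, 0, -0.0171, 1],
  [0, -0.4, 0, 0.0039, 0, -0.0195, 1],
])

```text
t: 12.22
tcp_pos: [495.6, -69.7, 77.0]
orientation: [-1.53, -0.383, 0.387]
contact_force: [-8.4, 9.8, 14.5]
gripper_width: 15.0
```

```bash
python3 st.py
```

```text
phi 0.6375801396223366 r 50.12913944455642 z 77.00853397462525 yaw 0.7014793953075242 tool y [-0.004   0.0057 -1.    ]
F tool [ -2.8 -14.4  12.7] M tool [2.57 0.02 0.69] t 12.225
```

Emit:
servo_tool([
  [0, -0.05, 0, 0.0001, -0.0005, -0.0025, 1],
  [0, -0.1, 0, 0.0003, -0.0005, -0.005, 1],
  [0, -0.15, 0, 0.0006, -0.0005, -0.0075, 1],
  [0, -0.2, 0, 0.001, -0.0005, -0.0099, 1],
  [0, -0.25, 0, 0.0016, -0.0005, -0.0124, 1],
  [0, -0.25, 0, 0.0016, -0.0005, -0.0124, 1],
])

```text
t: 12.98
tcp_pos: [502.1, -80.4, 77.0]
orientation: [-1.486, -0.575, 0.581]
contact_force: [-9.9, 6.2, 12.7]
gripper_width: 14.7
```

```bash
python3 st.py
```

```text
phi 0.8911588258275489 r 50.17244484879734 z 76.95329640250237 yaw 0.9505280028059986 tool y [-0.0057  0.0044 -1.    ]
F tool [ -3.1 -12.6  11.3] M tool [2.36 0.01 0.5 ] t 12.975
```

Now creep in small steps toward the expected 1.05 rad.

Emit:
servo_tool([
  [0, -0.02, 0, 0, 0, -0.001, 1],
  [0, -0.04, 0, 0.0001, 0, -0.002, 1],
  [0, -0.06, 0, 0.0001, 0, -0.003, 1],
  [0, -0.08, 0, 0.0002, 0, -0.004, 1],
  [0, -0.1, 0, 0.0003, 0, -0.005, 1],
  [0, -0.12, 0, 0.0004, 0, -0.006, 1],
  [0, -0.12, 0, 0.0004, 0, -0.006, 1],
])

```text
t: 13.85
tcp_pos: [506.1, -85.4, 75.2]
orientation: [-1.46, -0.668, 0.675]
contact_force: [-4.6, 3.1, 3.7]
gripper_width: 15.1
```

```bash
python3 st.py
```

```text
phi 1.0175019138643377 r 50.612164989273374 z 75.17147750549061 yaw 1.07069959263466 tool y [-0.0054  0.0023 -1.    ]
F tool [-0.6 -3.7  5.5] M tool [1.14 0.03 0.26] t 13.85
```

The pin has dropped 1.8 mm, so it has found the hole. I'll push down gently and keep creeping.

Emit:
servo_tool([
  [0, -0.01, 0, 0, 0.0005, -0.0005, 1],
  [0, -0.02, 0, 0, 0.001, -0.001, 1],
  [0, -0.03, 0, 0, 0.0015, -0.0015, 1],
  [0, -0.03, 0, 0, 0.0015, -0.0015, 1],
])

```text
t: 14.35
tcp_pos: [507.0, -86.4, 73.5]
orientation: [-1.452, -0.691, 0.698]
contact_force: [-4.3, 2.8, 2.2]
gripper_width: 15.1
```

```bash
python3 st.py
```

```text
phi 1.044811037032272 r 50.67960313219201 z 73.47264565238041 yaw 1.1006096461427068 tool y [-0.0059  0.0024 -1.    ]
F tool [-0.5 -2.1  5.1] M tool [1.18 0.07 0.27] t 14.35
```

Emit:
servo_tool([
  [0, 0, 0, 0, 0.001, 0, 1],
  [0, 0, 0, 0, 0.002, 0, 1],
  [0, 0, 0, 0, 0.003, 0, 1],
  [0, 0, 0, 0, 0.003, 0, 1],
])

```text
t: 14.85
tcp_pos: [507.0, -86.3, 70.4]
orientation: [-1.452, -0.691, 0.698]
contact_force: [-5.1, 2.9, 1.6]
gripper_width: 15.4
```

```bash
python3 st.py
```

```text
phi 1.0436512850035342 r 50.70532348613774 z 70.36921619133201 yaw 1.1006163480807212 tool y [-0.0059  0.0023 -1.    ]
F tool [-1.  -1.6  5.8] M tool [ 1.13 -0.06  0.22] t 14.85
```

Emit:
servo_tool([
  [0, 0, 0, 0, 0.0015, 0, 1],
  [0, 0, 0, 0, 0.003, 0, 1],
  [0, 0, 0, 0, 0.0045, 0, 1],
  [0, 0, 0, 0, 0.006, 0, 1],
  [0, 0, 0, 0, 0.006, 0, 1],
])

```text
t: 15.48
tcp_pos: [506.9, -86.3, 64.3]
orientation: [-1.452, -0.691, 0.698]
contact_force: [-5.3, 2.6, 2.5]
gripper_width: 14.9
```

```bash
python3 st.py
```

```text
phi 1.0428521465202638 r 50.7242998434106 z 64.29899916426426 yaw 1.100585955858267 tool y [-0.006   0.0023 -1.    ]
F tool [-1.3 -2.4  5.8] M tool [1.16 0.03 0.26] t 15.475
```

Emit:
servo_tool([
  [0, 0, 0, 0, 0.0015, 0, 1],
  [0, 0, 0, 0, 0.003, 0, 1],
  [0, 0, 0, 0, 0.0045, 0, 1],
  [0, 0, 0, 0, 0.0055, 0, 1],
  [0, 0, 0, 0, 0.006, 0, 1],
])

```text
t: 16.1
tcp_pos: [507.0, -86.4, 58.5]
orientation: [-1.452, -0.691, 0.698]
contact_force: [-6.6, 2.8, 3.4]
gripper_width: 14.9
```

Emit:
servo_tool([
  [0, 0, 0, 0, 0.0005, 0, 1],
  [0, 0, 0, 0, 0.001, 0, 1],
  [0, 0, 0, 0, 0.0015, 0, 1],
  [0, 0, 0, 0, 0.0015, 0, 1],
])

```text
t: 16.6
tcp_pos: [507.2, -86.5, 57.2]
orientation: [-1.453, -0.691, 0.698]
contact_force: [-6.2, 2.2, 4.6]
gripper_width: 15.1
```

```bash
python3 st.py
```

```text
phi 1.0487222646055714 r 50.68665355165213 z 57.246038802758164 yaw 1.1006556746330862 tool y [-0.0055  0.002  -1.    ]
F tool [-2.2 -4.6  6.3] M tool [ 1.17 -0.05  0.31] t 16.6
```

Emit:
servo_tool([
  [0, 0, 0, 0, 0.0005, 0, 1],
  [0, 0, 0, 0, 0.001, 0, 1],
  [0, 0, 0, 0, 0.0015, 0, 1],
  [0, 0, 0, 0, 0.0015, 0, 1],
])

```text
t: 17.1
tcp_pos: [507.9, -87.0, 57.2]
orientation: [-1.454, -0.692, 0.698]
contact_force: [-8.0, 1.0, 9.3]
gripper_width: 14.9
```

```bash
python3 st.py; python3 - <<'E'
from h import *
d=snap('side','side6'); d2=snap('scene','scene6')
L=[]
for n,(u,v) in(('side6',(305,290)),('scene6',(318,205))):
    A=cv2.imread(f'pics/{n}.png')[v-40:v+40,u-40:u+40]; L.append(cv2.resize(cv2.convertScaleAbs(A,alpha=1.8),(400,400),interpolation=cv2.INTER_CUBIC))
cv2.imwrite('pics/c6.png',np.hstack(L))
E
```

```text
phi 1.066201144973911 r 50.56419973113447 z 57.15604741199042 yaw 1.1009101424950984 tool y [-4.2e-03  9.0e-04 -1.0e+00]
F tool [-4.2 -9.2  6.9] M tool [ 1.32 -0.02  0.65] t 17.1
```

View pics/c6.png

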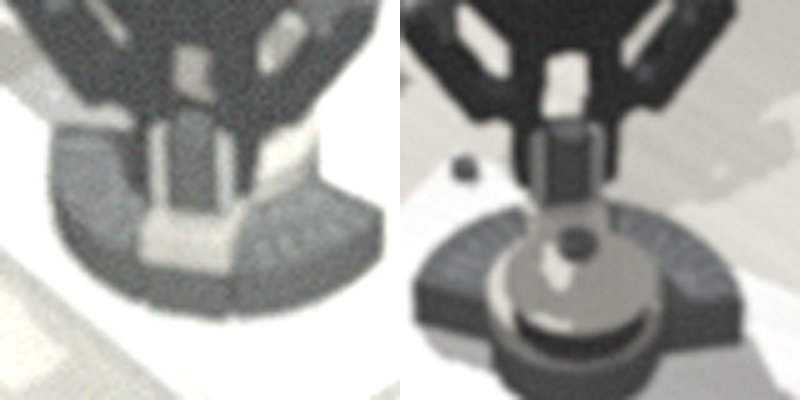

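Seated hard at TCP z 57.15, exactly the expected home height, with the collar on the lug. I'll ease off the side load, then open.

Emit:
servo_tool([
  [0, 0, 0, 0, -0.0004, 0.0007, 1],
  [0, 0, 0, 0, -0.0008, 0.0014, 1],
  [0, 0, 0, 0, -0.001, 0.002, 1],
  [0, 0, 0, 0, -0.001, 0.002, 1],
])

```text
t: 17.7
tcp_pos: [506.4, -85.8, 57.2]
orientation: [-1.455, -0.693, 0.697]
contact_force: [-5.9, 0.4, 4.5]
gripper_width: 14.9
```

```bash
python3 st.py
```

```text
phi 1.0284609707620356 r 50.758052106070885 z 57.20045997575148 yaw 1.1007762833044783 tool y [-3.4e-03  5.0e-04 -1.0e+00]
F tool [-3.4 -4.5  4.8] M tool [0.86 0.01 0.58] t 17.7
```

Emit:
servo_tool([
  [0, 0, 0, -0.0003, 0, 0.0005, 1],
  [0, 0, 0, -0.0005, 0, 0.001, 1],
  [0, 0, 0, -0.0005, 0, 0.0013, 1],
  [0, 0, 0, -0.0005, 0, 0.0013, 1],
])

```text
t: 18.2
tcp_pos: [506.2, -85.8, 57.2]
orientation: [-1.457, -0.695, 0.695]
contact_force: [-1.9, -0.8, -0.1]
gripper_width: 14.9
```

```bash
python3 st.py
```

```text
phi 1.0249371411505295 r 50.81760416653362 z 57.24890897385237 yaw 1.10062945990887 tool y [-3.e-04 -3.e-04 -1.e+00]
F tool [-1.8  0.1  1. ] M tool [ 0.24 -0.04  0.44] t 18.2
```

Forces are near zero, so the quadrant now carries the spring. I'll open part-way.

Emit:
servo_tool([
  [0, 0, 0, 0, 0, 0, 0.5],
  [0, 0, 0, 0, 0, 0, 0.2],
  [0, 0, 0, 0, 0, 0, 0.2],
  [0, 0, 0, 0, 0, 0, 0.2],
  [0, 0, 0, 0, 0, 0, 0.2],
])

```text
t: 18.82
tcp_pos: [506.5, -85.7, 57.7]
orientation: [-1.457, -0.695, 0.695]
contact_force: [-0.4, -0.4, 0.3]
gripper_width: 34.1
```

```bash
python3 st.py
```

```text
phi 1.0280472852057767 r 50.54096027919802 z 57.7249843180676 yaw 1.1005555525048063 tool y [ 3.e-04 -0.e+00 -1.e+00]
F tool [-0.6 -0.3  0. ] M tool [-0.01  0.01  0.02] t 18.825
```

Fingers are clear. I'll retreat straight up and look.

Emit:
servo_tool([
  [0, 0, 0, 0, -0.02, 0, 0.2],
  [0, 0, 0, 0, -0.05, 0, 0.2],
  [0, 0, 0, 0, -0.1, 0, 0.2],
  [0, 0, 0, 0, -0.14, 0, 0.2],
  [0, 0, 0, -0.04, -0.16, 0, 0.2],
  [0, 0, 0, -0.04, -0.16, 0, 0.2],
])

```text
t: 19.58
tcp_pos: [481.6, -118.2, 220.2]
orientation: [-1.461, -0.696, 0.691]
contact_force: [0.3, -0.2, -0.3]
gripper_width: 34.4
```

```bash
python3 st.py; python3 - <<'E'
from h import *
snap('side','side7'); snap('scene','scene7'); snap('wrist','w7')
L=[]
for n,(u,v) in(('side7',(305,290)),('scene7',(318,205))):
    A=cv2.imread(f'pics/{n}.png')[v-40:v+40,u-40:u+40]; L.append(cv2.resize(cv2.convertScaleAbs(A,alpha=1.8),(400,400),interpolation=cv2.INTER_CUBIC))
cv2.imwrite('pics/c7.png',np.hstack(L))
cv2.imwrite('pics/w7b.png',cv2.convertScaleAbs(cv2.imread('pics/w7.png'),alpha=1.8))
E
```

```text
phi 1.072663482478558 r 91.3447972662028 z 220.238481335393 yaw 1.098439943822059 tool y [ 0.0045 -0.0019 -1.    ]
F tool [ 0.1  0.3 -0.4] M tool [ 0.   -0.   -0.02] t 19.575
```

View pics/c7.png

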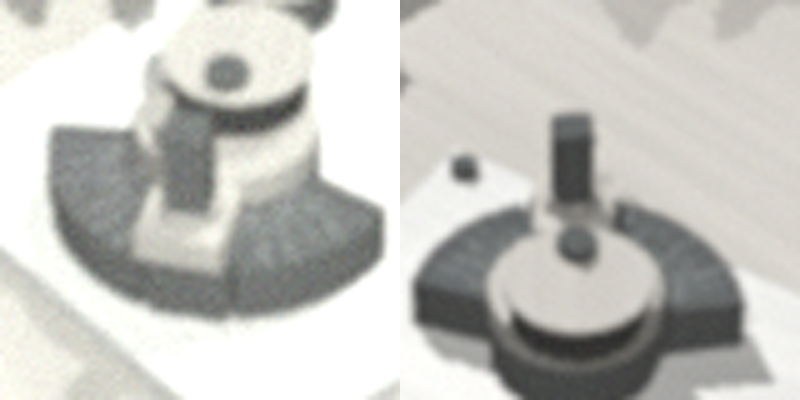

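View pics/w7b.png

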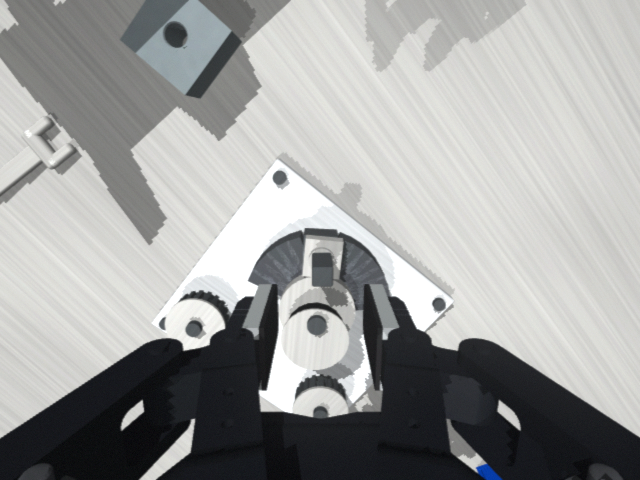

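The pin stands upright in the lug, at (322,265) in the wrist view, and the arm is held at the quadrant's hole mark. A quick check of its height follows.

```bash
python3 - <<'E'
from h import *
a=load('w7'); sc=load('scene7'); sd=load('side7')
hs=[bydepth(a,322+i,268+j) for i in range(-6,7,3) for j in range(-12,14,3)]
print(np.array([h for h in hs]).round(1)[::3])
print('top tri',tri([(sc,278+572/5,165+122/5),(sd,265+190/5,250+113/5)]))
E
```

```text
[[504.6 -94.1  63.6]
 [504.3 -94.1  85.2]
 [507.8 -89.8  89.6]
 [502.7 -92.6  63.8]
 [502.5 -92.7  85.4]
 [506.1 -88.4  89.5]
 [500.8 -91.2  64.1]
 [500.9 -91.1  84.8]
 [504.3 -87.   89.6]
 [499.  -89.5  63.6]
 [499.1 -89.7  84.8]
 [502.5 -85.6  89.6]
 [497.1 -88.   63.9]
 [497.3 -88.4  85.1]
 [501.  -83.8  88.6]]
top tri (array([469.48720353,  -8.54287968,  86.22827414]), [75.10929252260607, 75.10929252260634])
```

```bash
python3 - <<'E'
import cv2
W=cv2.imread('pics/w7.png')[215:315,265:385]; cv2.imwrite('pics/c7w.png',cv2.resize(cv2.convertScaleAbs(W,alpha=2),None,fx=6,fy=6,interpolation=cv2.INTER_CUBIC))
E
```

```text
(no output)
```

View pics/c7w.png

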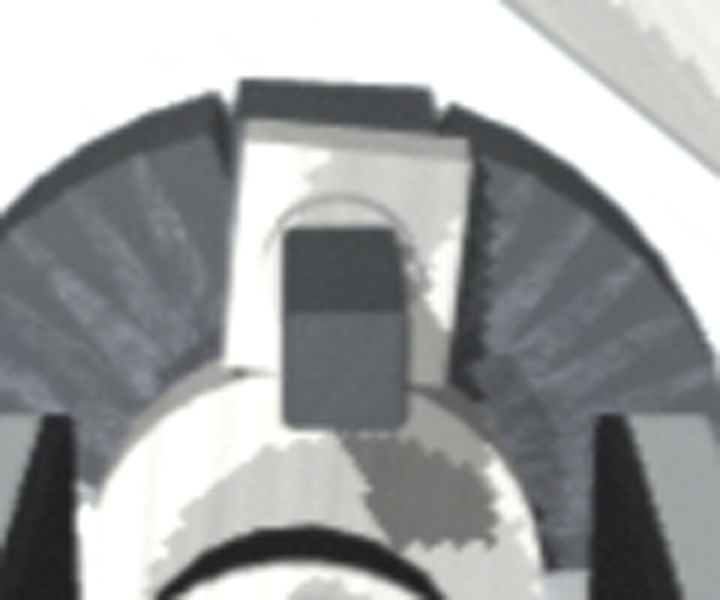

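The pin's top reads about 89.5 mm by depth against 89 expected, and the collar lies flat on the lug. My triangulation was wrong because I left out the 400 px offset of the joined crop. I'll redo it and hand in.

```bash
python3 - <<'E'
from h import *
from station import sign_off
sc=load('scene7'); sd=load('side7')
print('top tri',tri([(sc,278+172/5,165+122/5),(sd,265+190/5,250+113/5)]))
print(sign_off())
E
```

```text
top tri (array([507.99643448, -83.81333089,  89.75356998]), [0.5762381860096881, 0.5762381860098869])
the job is handed in; nothing more can be done
None
```

The locking pin is fully home and holds the tensioner by itself. I handed the job in at about 20 s.

- **What I did:** I took the pin from its stand and put it through the lug's hole. I then swung the lug counter-clockwise with about 10–14 N of downward pressure along the quadrant. The pin started to drop at about 1.02 rad; I had measured the hole at 1.05. I pushed the pin down until it stopped, eased off the side load, let go and backed straight up.
- **Forces:** The highest reading I saw was about 19 N at the wrist, against the 80 N limit. I only had readings at the end of each move, so brief peaks in between are unseen.
- **Last checks:**
  - **Seating:** The pin stopped at the expected home height, with the tool at 57.2 mm against 57.
  - **Pin height:** After release its top measured about 89.5 mm by depth and 89.8 mm from two views; 89 was expected.
  - **Holding:** The pictures show it upright with its collar on the lug and the arm held at the quadrant's hole. The robot touches nothing.
- **Disagreements:** My first two-view height check was off by about 75 mm because of a pixel-offset mistake; the corrected one agreed. The tool's radius from the pivot read about 0.7 mm over the nominal 50 mm at the end, which is within the hole clearance and calibration error.

I did not plan any contact with the bin, spanner or can, and saw none. I did not measure their positions again afterwards.

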